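# Inject and start the run through the guard window

## Robot

A 7-joint arm with a two-finger parallel gripper is mounted at the origin on the work surface. World frame = base frame: x ahead of the robot, y to its left, z up, the work surface at z = 0. Lengths are in m, angles in degrees, forces in N, time in s.
With the tool pointing down it reaches from about 0.4 to 0.875 m from the base axis. Payload 19.3 kg.
Tool frame: the origin (TCP) lies midway between the tips of the shut fingers; the grasp point (between the pads) lies 19 mm behind it; z points along the fingers, y is the line along which they close (so a half turn about z gives the same grasp; the last joint's range is limited). The gripper opens to 85 mm and grips with 20 to 120 N. Pads are 22 mm wide; open, the fingers measure 114 mm over their backs; the gripper's body (76 mm by 85 mm) begins 54 mm behind the grasp point. The pads swing forward as they close: fully open they stand 13 mm farther back than shut.
Start: joints at [-74.267, 29.874, -2.08, 91.645, 1.215, 58.505, -6.463], TCP at [0.211, 0.588, 0.231] pointing down, gripper open.
Joint ranges: [-166.77, 166.77], [-17.47, 122.26], [-85.68, 81.53], [9.62, 139.38], [-72.42, 252.41], [9.2, 110.78], [-144.41, 144.41]. Speed limits (degrees/s): [108.29, 108.29, 136.94, 136.94, 172.46, 172.46, 172.46].

## Interface

Orientations are given as a 3x3 rotation matrix whose columns are the frame's x, y, z axes.
In Python, from plant import read_state, snapshot, hand_in gives the robot as it stands.
- The arm moves only by the shell command python3 -m inch 'ROWS'. ROWS is JSON, one flat list of numbers, 7 for each row, row after row: the shift along the tool's x, y, z in mm, then the turn, a rotation vector about the tool's x, y, z in rad, then the finger opening in mm, from 0 to 85.4. In form: [tx, ty, tz, rx, ry, rz, grip, tx, ty, tz, rx, ry, rz, grip, ...]. A call has 1 to 8 rows; each row shifts and turns the commanded pose from where the row before left it, along the tool's axes as they then stand; what a row does not reach is not made up. A row lasts 1/8 s, in which the tool goes at most 62.5 mm and 10.7 degrees, less where a joint would pass 70% of its speed; a pose out of reach is approached as far as the arm can. A call with a gripper value outside its range is refused whole. The fingers move at their own pace and stop on an object; the grip force is fixed at half the most. Time passes only in rows, so rows that do not move let the fingers close. It gives the time, the measured TCP pose, the force, the opening and the grip force at its end, in the units of the state.
- read_state(): the state, without advancing time (a new reading comes with each control period).
- snapshot(name): name is "scene" or "top"; returns a dict with "img" (480x640x3 uint8, red, green, blue), "fx", "fy", "cx", "cy" (pixels), "position" and "orientation" of the camera in the world. Camera axes: x right, y down, z forward; pixel columns grow to the right and rows downward; lengths in m; the calibration is good to about 2 mm. A picture is of the moment at which its call begins. There is no depth.
- hand_in(): hands the job in; it is judged then, once.
The state is a dict: "time": time; "joint_pos": joint angles; "joint_velocities": joint speeds; "tau": joint torques, N m; "ee_pos": TCP position; "tool_rot": TCP orientation; "wrist_force": force on the tool from outside, world axes, zero at the start; "moment": the same for the moment, N m; "gripper_width": finger opening in m; "gripper_force": force on a finger pad.
Only numpy, scipy, OpenCV 4.12 (cv2) and the standard library are available. Lean on these libraries where they do the work, as an engineer would, in place of code of your own. Each camera call takes 0.05 s, during which the arm holds its last target. There are 200 camera calls.

## Task

Reach in through the window of the guard on the injection unit and press the lever fully down, without touching the guard. Come back out and then press the key on the small start box all the way in and let it go. Only press: the start box and the glassware and rack around stay standing where they are.

Things in the scene. Friction and masses are not known exactly. Their poses are not given: they have to be found in the camera images.
- injector: White instrument, fixed to the bench: housing 240 mm (x) by 200 mm (y), its flat top 85 mm above the bench, dark front panel on its -x side, guard and lever on top. Origin: centre of its underside, on the bench. Its x axis points away from the front panel, z up. It stands at a varying place and yaw.
- guard: Grey frame fixed on the injection unit, same origin and axes: a 160 mm square plate, 5 mm thick, with a 100 mm square window in its middle, on four corner posts, its four sides closed with clear panes. The plate slopes 12 degrees: its upper face is 143 mm above the bench at the front (-x) edge, 160 at the centre, 177 at the back. Neither plate, posts nor panes may be touched.
- window (a point): Centre of the guard's window, at the level of the plate's upper face, 160 mm above the bench, straight above the injection unit's origin. Axes as the injection unit (not sloped).
- lever (a joint): Lever behind the window, rad: 0 fully up, 0.30 fully down at a hard stop; starts at 0 to 0.06. It pivots on a cross pin along the unit's y, 85 mm behind the window centre (unit's +x), 125 mm above the bench; the arm points to the front. Pressing the pad takes about 4 N all the way, with no spring: it stays where it is left.
- lever_pad (a point): Centre of the flat top of the black round pad (32 mm diameter, 14 mm thick) at the lever's free end, under the middle of the window. Its height above the bench is 147.5 mm with the lever fully up and 122 mm fully down (38 mm below the window centre); in the horizontal it stays within 4 mm of the window centre.
- start_box: Loose grey plastic box, 100 (x) by 65 (y) by 40 mm high, 0.5 to 0.85 kg, standing free on the bench, with one round key on top. Origin: centre of its underside; x along its length. Only to be pressed on its key.
- start_key (a joint): Travel of the spring key on the start box, m: 0 is out, 0.006 is fully in (hard stop). It takes 1.5 N to start moving and 4.5 N fully in, and springs back when let go.
- key_top (a point): Centre of the flat top of the white round key (28 mm diameter), on the start box 20 mm from the box's centre towards its -x end; 52 mm above the bench when out, 46 mm when fully in. A fixed black collar, 38 mm diameter, 43 mm above the bench, surrounds it.
- solvent_bottle: Bystander: glass solvent bottle with a blue cap, 66 mm diameter, 160 mm high, loose. Origin: centre of its underside.
- beaker: Bystander: glass beaker, 68 mm diameter, 90 mm high, loose. Origin: centre of its underside.
- vial_rack: Bystander: white rack 60 by 140 mm, 47 mm high, with ten amber vials in it, loose, behind the work. Origin: centre of its underside.
There are look-alikes about, which are no part of the job. Leave any green look-alike of the start_box alone.

How it is judged (in metres and radians):
On the way, in this order (a step that is already met when the one before it is completed fails the run):
1. the lever is pressed fully down (value of joint lever above 0.27 rad), for 0.2 s.
2. the start key is pressed in, with the lever down (value of joint start_key above 0.0045 m and value of joint lever above 0.27 rad), for 0.1 s.
At the end, for the whole second after the job is handed in: The lever is fully down (beyond 0.27 of 0.30 rad) and the start key is out again (within 1.5 mm); the start box, bottle, beaker and rack stand upright within 20 mm of where they began (value of joint lever above 0.27 rad and value of joint start_key below 0.0015 m and distance of each of start_box, solvent_bottle, beaker, vial_rack from where it was at the start of the episode below 0.02 m and angle between each of start_box, solvent_bottle, beaker, vial_rack's own z axis and vertical below 0.1 rad and linear speed of start_box below 0.02 m/s); the robot touches nothing.
It fails at once if the robot touches the guard (more than 0.5 N) (contact force between any of the fingers, the arm and guard above 0.5 N).
It fails at once if the start key is pressed (3 mm or more) before the lever is down (value of joint start_key above 0.003 m and value of joint lever below 0.25 rad).
It fails at once if the start box is lifted, tipped or shoved more than 20 mm (distance of start_box from where it was at the start of the episode above 0.02 m or height (world z) of start_box above 0.008 m or angle between start_box's own z axis and vertical above 0.2 rad).
It fails at once if a bystander is moved more than 20 mm or lifted (distance of any of solvent_bottle, beaker, vial_rack from where it was at the start of the episode above 0.02 m).
It also fails if it takes over 48 s, if anything falls off the work surface, if the arm or the gripper's body presses on something with over 40 N, if the wrist force passes 120 N, or if a joint passes its speed limit or range.

## Working session

There is one attempt and no reset: what is moved stays moved. The work goes in short steps, Python scripts to look and compute and a shell command to move; the robot and the scene stay as the last step left them, time stands still between calls to the robot, and variables do not carry over. Pictures are saved under pics/ and viewed, at most 10 in all, crops included, and the job is handed in when it is done.

```bash
mkdir -p pics; ls; python3 - <<'E'
from plant import *
import cv2
for n in("scene","top"):
    s=snapshot(n);cv2.imwrite(f"pics/{n}0.png",s["img"][:,:,::-1]);print(n,s["fx"],s["fy"],s["cx"],s["cy"],s["position"],s["orientation"])
st=read_state();print(st["time"],st["ee_pos"],st["tool_rot"],st["gripper_width"],st["wrist_force"])
E
```

```text
pics
scene 469.3459595347392 469.3459595347392 322.4951596755271 237.76681157662213 [ 1.32997633 -0.11939878  0.95236318] [[ 0.13220026  0.71666851 -0.68476955]
 [ 0.99121002 -0.09204261  0.09503078]
 [ 0.00507759 -0.69131354 -0.72253706]]
top 561.4534530290488 561.4534530290488 313.4681114248959 241.49984575025803 [0.27220913 0.01245005 1.6568344 ] [[-0.02312969 -0.98130977  0.19103965]
 [-0.99962623  0.01991519 -0.01872947]
 [ 0.01457482 -0.19140145 -0.98140362]]
0.1 [0.21119467 0.5879576  0.23082492] [[-9.41152007e-01  3.37983504e-01 -2.24924192e-04]
 [ 3.37983567e-01  9.41151582e-01 -8.99610680e-04]
 [-9.23658108e-05 -9.22691078e-04 -9.99999570e-01]] 0.08528294956874602 [-0.77548772  0.20211124  0.62892828]
```

View pics/scene0.png

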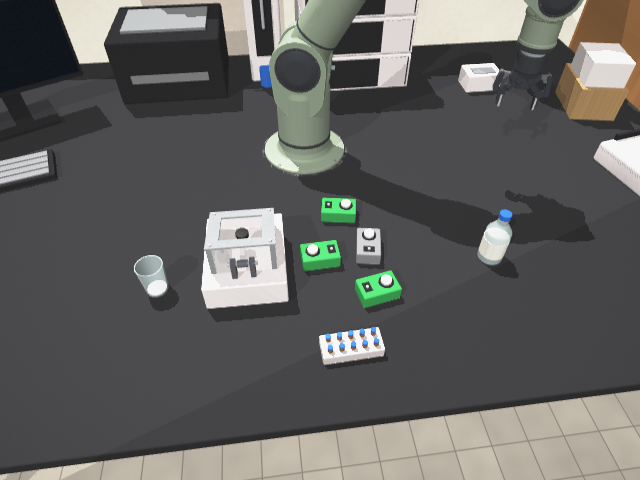

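View pics/top0.png

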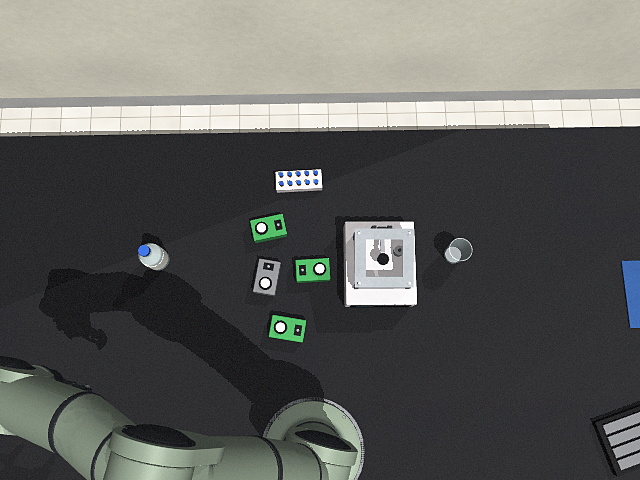

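Scene image: the injector is at (245,258) with its black pad at (242,233). The hinge is on the side away from the robot. The grey start box is at (368,245) with its key at (369,234), and there are green look-alikes at (338,209), (320,255) and (379,289).
Top image: the pad is at (383,259), the grey box at (266,277), its key at (265,283), and the green boxes at (268,228), (312,269) and (287,328). The only grey box matches the description, so I'm choosing that one.

```bash
cat > h.py <<'E'
import numpy as np, cv2
from plant import *
def ray(s,u,v):
    d=s["orientation"]@np.array([(u-s["cx"])/s["fx"],(v-s["cy"])/s["fy"],1.]);return np.array(s["position"]),d/np.linalg.norm(d)
def plane(s,u,v,z):
    p,d=ray(s,u,v);return p+d*(z-p[2])/d[2]
def tri(a,b):
    A=np.zeros((3,3));B=np.zeros(3)
    for p,d in(a,b):
        M=np.eye(3)-np.outer(d,d);A+=M;B+=M@p
    x=np.linalg.solve(A,B);return x,[np.linalg.norm((np.eye(3)-np.outer(d,d))@(x-p)) for p,d in(a,b)]
def blob(m,u,v,r):
    w=np.zeros_like(m);w[v-r:v+r+1,u-r:u+r+1]=m[v-r:v+r+1,u-r:u+r+1]
    n,l,st,c=cv2.connectedComponentsWithStats(w,connectivity=4)
    k=min((k for k in range(1,n) if st[k,4]>15),key=lambda k:np.hypot(*(c[k]-(u,v))))
    return c[k],st[k],(l==k).astype(np.uint8)
E
python3 - <<'E'
from h import *
S=snapshot("scene");T=snapshot("top")
def lo(s,t):return (s["img"].max(2)<t).astype(np.uint8)
def hi(s,t):return (s["img"].min(2)>t).astype(np.uint8)
for nm,f,th,ps,pt,z in(("key",hi,195,(369,234),(265,283),.052),("pad",lo,50,(242,233),(383,259),.145)):
    a=blob(f(S,th),*ps,14);b=blob(f(T,th),*pt,12)
    print(nm,a[0],a[1],b[0],b[1]);print(tri(ray(S,*a[0]),ray(T,*b[0])),plane(S,*a[0],z),plane(T,*b[0],z))
# grey box top outline and housing outline (top view)
im=T["img"].astype(int);g=((im.max(2)-im.min(2)<25)&(im.min(2)>75)).astype(np.uint8)
k=np.ones((3,3),np.uint8)
for nm,(u,v),r,z in(("box",(266,277),26,.04),("inj",(380,263),55,.085)):
    w=np.zeros_like(g);w[v-r:v+r,u-r:u+r]=g[v-r:v+r,u-r:u+r]
    cs,_=cv2.findContours(w,0,1);c=max(cs,key=cv2.contourArea)
    P=np.array([plane(T,*q[0],z)[:2] for q in c])*1000
    print(nm,cv2.boundingRect(c),cv2.minAreaRect(P.astype(np.float32)))
a=cv2.resize(T["img"][200:320,230:430],None,fx=4,fy=4,interpolation=2)[:,:,::-1]
cv2.imwrite("pics/c1.png",a)
a=cv2.resize(S["img"][190:310,195:395],None,fx=4,fy=4,interpolation=2)[:,:,::-1]
cv2.imwrite("pics/c2.png",a)
E
```

```text
key [367.72285714 237.63428571] [357 228  23  21 350] [264.79411765 282.63235294] [261 278   9  10  68]
(array([0.46997302, 0.12511536, 0.02880834]), [np.float64(0.0006884849283983839), np.float64(0.0006884849283983824)]) [0.49150381 0.11830196 0.052     ] [0.46728598 0.12417935 0.052     ]Traceback (most recent call last):
  File "<stdin>", line 6, in <module>
  File "h.py", line 15, in blob
    k=min((k for k in range(1,n) if st[k,4]>15),key=lambda k:np.hypot(*(c[k]-(u,v))))
ValueError: min() iterable argument is empty
```

```bash
cat > m.py <<'E'
from h import *
S=snapshot("scene");T=snapshot("top")
cv2.imwrite("pics/c1.png",cv2.resize(T["img"][200:320,230:430],None,fx=4,fy=4,interpolation=2)[:,:,::-1])
cv2.imwrite("pics/c2.png",cv2.resize(S["img"][190:310,195:395],None,fx=4,fy=4,interpolation=2)[:,:,::-1])
def lo(s,t):return (s["img"].max(2)<t).astype(np.uint8)
def hi(s,t):return (s["img"].min(2)>t).astype(np.uint8)
print(S["img"][225:242,242].max(1),T["img"][250:268,383].max(1),S["img"][226:248,369].min(1))
for nm,f,ths,ps,pt,z in(("key",hi,(215,230,240),(369,234),(265,283),.052),("pad",lo,(60,75,90),(242,233),(383,259),.145)):
  for th in ths:
    try:
        a=blob(f(S,th),*ps,14);b=blob(f(T,th if nm=="pad" else 195),*pt,12)
        print(nm,th,a[0],a[1],b[0],b[1]);print(tri(ray(S,*a[0]),ray(T,*b[0])),plane(S,*a[0],z),plane(T,*b[0],z))
    except ValueError: print(nm,th,"none")
im=T["img"].astype(int);g=((im.max(2)-im.min(2)<25)&(im.min(2)>75)).astype(np.uint8)
for nm,(u,v),r,z in(("box",(266,277),26,.04),("inj",(380,263),55,.085)):
    w=np.zeros_like(g);w[v-r:v+r,u-r:u+r]=g[v-r:v+r,u-r:u+r]
    cs,_=cv2.findContours(w,0,1);c=max(cs,key=cv2.contourArea)
    P=np.array([plane(T,*q[0],z)[:2] for q in c])*1000
    print(nm,cv2.boundingRect(c),cv2.minAreaRect(P.astype(np.float32)))
E
python3 m.py
```

```text
[237 238 195 110  79  80  82  85  85  88  89  93  63 127 220 231 231] [192 197 247  37  26  41  35  34  36  36  32  43  34  34   0 240 255 251] [ 76  76 219 247 247 247 247 247 247 247 242 221 131  50 153 205 214 213
 213 186 111 218]
key 215 [368.64       232.29333333] [364 228  10  10  75] [264.79411765 282.63235294] [261 278   9  10  68]
(array([0.4679673 , 0.12518868, 0.04752946]), [np.float64(0.0007086255717898552), np.float64(0.0007086255717898578)]) [0.47229494 0.12468773 0.052     ] [0.46728598 0.12417935 0.052     ]
key 230 [368.67164179 232.29850746] [364 229  10   8  67] [264.79411765 282.63235294] [261 278   9  10  68]
(array([0.4679776 , 0.12523153, 0.04751307]), [np.float64(0.000750979441176987), np.float64(0.0007509794411768953)]) [0.47232489 0.12476823 0.052     ] [0.46728598 0.12417935 0.052     ]
key 240 [368.62903226 232.20967742] [364 229  10   8  62] [264.79411765 282.63235294] [261 278   9  10  68]
(array([0.46792972, 0.12515637, 0.04781872]), [np.float64(0.0006962734058504949), np.float64(0.0006962734058505688)]) [0.47198203 0.1247213  0.052     ] [0.46728598 0
[... 190 characters left out ...]
[np.float64(0.0015625036563611798), np.float64(0.001562503656361154)]) [ 0.53542893 -0.20186007  0.145     ] [ 0.51507819 -0.20428372  0.145     ]
pad 90 [242.27777778 233.27777778] [236 229  13  10  90] [382.63302752 258.51376147] [377 253  12  12 109]
(array([ 0.51671383, -0.20429328,  0.13637859]), [np.float64(0.0012188279527933475), np.float64(0.0012188279527933232)]) [ 0.52551239 -0.20218551  0.145     ] [ 0.51531166 -0.20428783  0.145     ]
box (253, 259, 28, 37) ((486.8509826660156, 120.13304138183594), (63.852691650390625, 98.8835678100586), 78.97709655761719)
inj (343, 221, 74, 86) ((512.5225219726562, -203.16180419921875), (204.3633270263672, 243.98170471191406), 88.86925506591797)
```

View pics/c1.png

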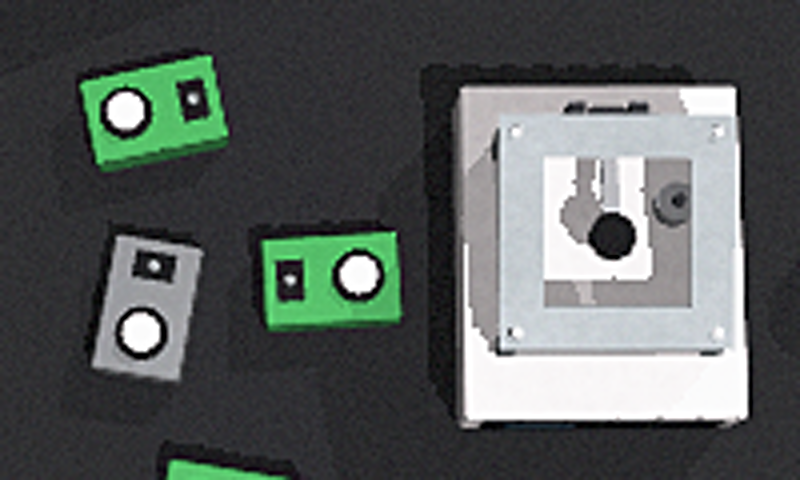

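View pics/c2.png

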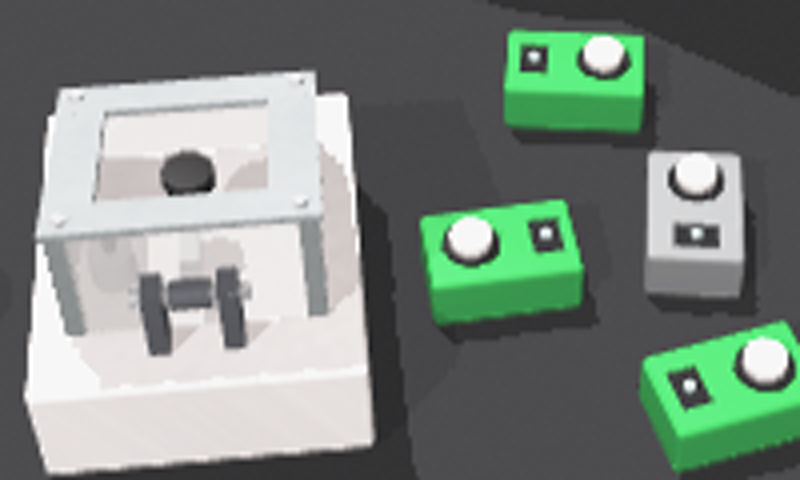

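The top crop shows the grey box with its key at (140,333) and the window at (543..692, 157..307). The pad sits near the window centre at (611,235). In the scene crop the same grey box's key is at (696,173). Every size agrees with the description.

Next I lift, shut the fingers and square up the tool, and compute the window centre.

```bash
python3 -m inch '[0,0,-15,0,0,-0.173,0, 0,0,-15,0,0,-0.173,0, 0,0,0,0,0,0,0]' | tail -c 900; python3 - <<'E'
from h import *
T=snapshot("top");S=snapshot("scene")
c=[(543,157),(692,157),(692,307),(543,307)]
for (u,v),z in zip(c,(.1706,.1706,.1494,.1494)): print(plane(T,230+u/4-.4,200+v/4-.4,z))
for (u,v),z in zip([(107,113),(268,100),(266,193),(96,203)],(.1494,.1494,.1706,.1706)): print('S',plane(S,195+u/4-.4,190+v/4-.4,z))
for p in((153,256),(458,250),(299,181)): print(plane(T,*p,.05))
print(read_state()["ee_pos"],read_state()["tool_rot"][:,0],read_state()["joint_pos"])
E
```

```text
time: 0.68
ee_pos: [0.2115, 0.5885, 0.2621]
tool_rot: [[-1.0, -0.0, 0.0], [-0.0, 1.0, 0.002], [-0.0, 0.002, -1.0]]
wrist_force: [0.5, -0.6, 0.3]
gripper_width: 0.0322
gripper_force: 0.0
[ 0.56596949 -0.15633075  0.1706    ]
[ 0.56392832 -0.25726401  0.1706    ]
[ 0.46457108 -0.25555885  0.1494    ]
[ 0.4667156  -0.15451062  0.1494    ]
S [ 0.46990928 -0.25201811  0.1494    ]
S [ 0.47081904 -0.15322721  0.1494    ]
S [ 0.5713293  -0.15684366  0.1706    ]
S [ 0.56688682 -0.25361218  0.1706    ]
[0.55172977 0.44637335 0.05      ]
[ 0.55116464 -0.43943401  0.05      ]
[0.7693574  0.02061492 0.05      ]
[0.21133689 0.58796431 0.26074974] [-9.99994615e-01  3.27584580e-03  1.98697728e-04] [-71.08590059  28.3803052   -6.76153203  89.54576744   3.61687027
  62.31369248  11.08759441]
```

The window centre comes out at (0.5165, -0.205) and its side is about 100 mm in both views, so it's consistent. I'll move over it at height.

```bash
python3 -m inch '[-32,-36,0,0,0,0,0,-32,-36,0,0,0,0,0,-32,-36,0,0,0,0,0,-32,-36,0,0,0,0,0,-32,-36,0,0,0,0,0,-32,-36,0,0,0,0,0,-32,-36,0,0,0,0,0,-32,-36,0,0,0,0,0]'
python3 -m inch '[-3,-32,0,0,0,0,0,-3,-32,0,0,0,0,0,-3,-32,0,0,0,0,0,-3,-32,0,0,0,0,0,-3,-32,0,0,0,0,0,-3,-32,0,0,0,0,0,-3,-32,0,0,0,0,0,-3,-32,0,0,0,0,0]'
```

```text
time: 1.78
ee_pos: [0.4683, 0.2991, 0.2606]
tool_rot: [[-1.0, 0.003, -0.001], [0.003, 1.0, -0.0], [0.001, -0.0, -1.0]]
wrist_force: [0.3, 1.0, -0.2]
gripper_width: 0.0001
gripper_force: 0.0
time: 2.78
ee_pos: [0.4916, 0.0435, 0.2607]
tool_rot: [[-1.0, 0.003, -0.001], [0.003, 1.0, -0.0], [0.001, -0.0, -1.0]]
wrist_force: [-0.4, -0.9, 0.4]
gripper_width: -0.0001
gripper_force: 0.0
```

```bash
python3 -m inch '[-3.1,-31,0,0,0,0,0,-3.1,-31,0,0,0,0,0,-3.1,-31,0,0,0,0,0,-3.1,-31,0,0,0,0,0,-3.1,-31,0,0,0,0,0,-3.1,-31,0,0,0,0,0,-3.1,-31,0,0,0,0,0,-3.1,-31,0,0,0,0,0]'
python3 -m inch '[0,0,0,0,0,0,0,0,0,20,0,0,0,0,0,0,20,0,0,0,0,0,0,0,0,0,0,0]'
python3 - <<'E'
from h import *
T=snapshot("top")["img"][190:310,290:450];S=snapshot("scene")["img"][150:270,170:330]
cv2.imwrite("pics/d1.png",cv2.resize(np.vstack([T,S]),None,fx=2.5,fy=2.5,interpolation=2)[:,:,::-1])
E
```

```text
time: 3.78
ee_pos: [0.5168, -0.2043, 0.2606]
tool_rot: [[-1.0, 0.003, -0.001], [0.003, 1.0, 0.0], [0.001, 0.0, -1.0]]
wrist_force: [-0.1, -0.0, 0.4]
gripper_width: -0.0
gripper_force: 0.0
time: 4.28
ee_pos: [0.5162, -0.2025, 0.2199]
tool_rot: [[-1.0, 0.0, -0.003], [0.0, 1.0, 0.001], [0.003, 0.001, -1.0]]
wrist_force: [-0.1, 0.4, -0.0]
gripper_width: -0.0001
gripper_force: 0.0
```

View pics/d1.png

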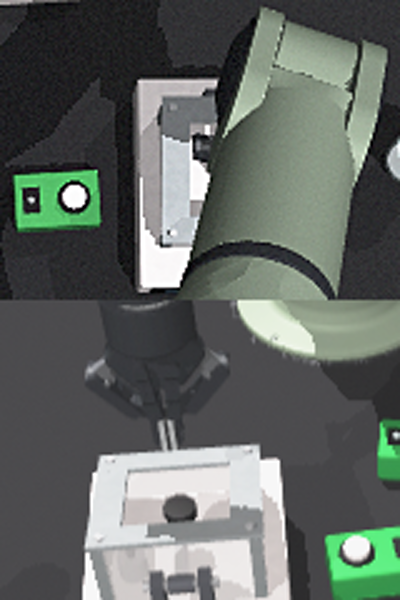

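The crops show the fingertips at (172,448), above the window with the pad at (180,507). The wide knuckles lie along y and stay above the plate even at full depth. I'll descend.

```bash
python3 -m inch '[0,-1,15,0,0,0,0,0,-1,15,0,0,0,0,0,0,15,0,0,0,0,0,0,10,0,0,0,0,0,0,0,0,0,0,0]'
python3 -m inch '[0,0,6,0,0,0,0,0,0,5,0,0,0,0,0,0,5,0,0,0,0,0,0,5,0,0,0,0,0,0,5,0,0,0,0,0,0,5,0,0,0,0,0,0,5,0,0,0,0,0,0,0,0,0,0,0]'
```

```text
time: 5.0
ee_pos: [0.5166, -0.2054, 0.1655]
tool_rot: [[-1.0, -0.001, -0.001], [-0.001, 1.0, 0.0], [0.001, 0.0, -1.0]]
wrist_force: [0.2, 0.2, 0.5]
gripper_width: -0.0002
gripper_force: 0.0
time: 6.0
ee_pos: [0.517, -0.2054, 0.1299]
tool_rot: [[-1.0, -0.001, -0.0], [-0.001, 1.0, -0.0], [0.0, -0.0, -1.0]]
wrist_force: [1.0, -0.6, -0.0]
gripper_width: -0.0
gripper_force: 0.0
```

```bash
python3 -m inch '[0,0,3,0,0,0,0,0,0,2,0,0,0,0,0,0,2,0,0,0,0]'
python3 -m inch '[0,0,2,0,0,0,0,0,0,2,0,0,0,0]'
python3 -m inch '[0,0,2,0,0,0,0,0,0,0,0,0,0,0,0,0,0,0,0,0,0]'
```

```text
time: 6.38
ee_pos: [0.5172, -0.2055, 0.1233]
tool_rot: [[-1.0, -0.001, 0.0], [-0.001, 1.0, -0.0], [-0.0, -0.0, -1.0]]
wrist_force: [-0.6, 0.2, 4.3]
gripper_width: -0.0
gripper_force: 2.1
time: 6.62
ee_pos: [0.5175, -0.2057, 0.1215]
tool_rot: [[-1.0, -0.001, 0.002], [-0.001, 1.0, -0.0], [-0.002, -0.0, -1.0]]
wrist_force: [-19.5, 7.7, 69.0]
gripper_width: 0.0002
gripper_force: 35.7
time: 7.0
ee_pos: [0.5176, -0.2058, 0.1211]
tool_rot: [[-1.0, -0.001, 0.003], [-0.001, 1.0, -0.0], [-0.003, -0.0, -1.0]]
wrist_force: [-24.6, 9.6, 81.2]
gripper_width: -0.0003
gripper_force: 41.9
```

The hard stop is reached. Now back out and across to the key.

```bash
python3 -m inch '[0,0,-4,0,0,0,0,0,0,-15,0,0,0,0,0,0,-20,0,0,0,0,0,0,-25,0,0,0,0,0,0,-25,0,0,0,0,0,0,-25,0,0,0,0,0,0,-25,0,0,0,0,0,0,0,0,0,0,0]'
python3 -m inch '[6,41,0,0,0,0,0,6,41,0,0,0,0,0,6,41,0,0,0,0,0,6,41,0,0,0,0,0,6,41,0,0,0,0,0,6,41,0,0,0,0,0,6,42,0,0,0,0,0,6,42,0,0,0,0,0]'
python3 -m inch '[0,0,20,0,0,0,0,0,0,0,0,0,0,0]'
python3 - <<'E'
from h import *
T=snapshot("top");S=snapshot("scene")
for a in (75,90):
  try:
    b=blob((T["img"].max(2)<a).astype(np.uint8),383,259,12);c=blob((S["img"].max(2)<a+15).astype(np.uint8),242,238,14)
    print(b[0],b[1],c[0],c[1],tri(ray(S,*c[0]),ray(T,*b[0])))
  except ValueError as e: print(e)
cv2.imwrite("pics/e1.png",cv2.resize(np.hstack([T["img"][200:320,230:430],S["img"][170:290,220:420]]),None,fx=2,fy=2,interpolation=2)[:,:,::-1])
E
```

```text
time: 8.0
ee_pos: [0.5178, -0.2057, 0.258]
tool_rot: [[-1.0, -0.001, 0.003], [-0.001, 1.0, -0.001], [-0.003, -0.001, -1.0]]
wrist_force: [0.2, 0.3, -1.0]
gripper_width: 0.0002
gripper_force: 0.0
time: 9.0
ee_pos: [0.4681, 0.1258, 0.2558]
tool_rot: [[-1.0, -0.001, -0.001], [-0.001, 1.0, -0.0], [0.001, -0.0, -1.0]]
wrist_force: [1.0, 0.1, -0.5]
gripper_width: 0.0
gripper_force: 0.0
time: 9.25
ee_pos: [0.4677, 0.1244, 0.235]
tool_rot: [[-1.0, -0.002, -0.003], [-0.002, 1.0, -0.001], [0.003, -0.001, -1.0]]
wrist_force: [-0.4, -0.4, -0.3]
gripper_width: -0.0002
gripper_force: 0.0
[381.43564356 259.92079208] [376 255  12  11 101] [242.31034483 236.27586207] [237 235  12   4  29] (array([ 0.51483119, -0.20412065,  0.12386838]), [np.float64(0.00030669040667938687), np.float64(0.00030669040667941224)])
[381.47619048 259.91428571] [376 254  12  12 105] [242.12121212 236.39393939] [237 235  12   4  33] (array([ 0.51489494, -0.20444837,  0.12355448]), [np.float64(0.00047520368502676225), np.float64(0.0004752036850268086)])
```

View pics/e1.png

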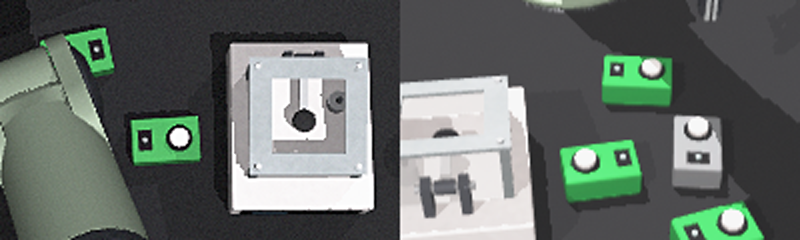

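The lever pad has dropped: in the crop it sits at (304,120), and in the scene view it is partly hidden behind the plate. The start box hasn't moved, with its key at (697,128) in the crop. Now I descend on the key.

```bash
python3 -m inch '[-2,0,30,0,0,0,0,0,0,30,0,0,0,0,0,0,30,0,0,0,0,0,0,30,0,0,0,0,0,0,25,0,0,0,0,0,0,15,0,0,0,0,0,0,10,0,0,0,0,0,0,0,0,0,0,0]'
python3 -m inch '[0,0,4,0,0,0,0,0,0,4,0,0,0,0,0,0,0,0,0,0,0]'
```

```text
time: 10.35
ee_pos: [0.4707, 0.1244, 0.0663]
tool_rot: [[-1.0, -0.001, -0.0], [-0.001, 1.0, -0.0], [0.0, -0.0, -1.0]]
wrist_force: [-0.1, -0.1, -0.5]
gripper_width: -0.0001
gripper_force: 0.0
time: 10.72
ee_pos: [0.4705, 0.1245, 0.0582]
tool_rot: [[-1.0, -0.001, -0.0], [-0.001, 1.0, -0.0], [0.0, -0.0, -1.0]]
wrist_force: [-0.9, -0.7, 0.4]
gripper_width: -0.0002
gripper_force: 0.0
```

```bash
python3 - <<'E'
from h import *
print(read_state()["ee_pos"],read_state()["wrist_force"])
S=snapshot("scene")
cv2.imwrite("pics/f1.png",cv2.resize(S["img"][180:270,320:440],None,fx=5,fy=5,interpolation=2)[:,:,::-1])
E
```

```text
[0.47054204 0.12447877 0.05822168] [-0.88321999 -0.69060009  0.36497816]
```

View pics/f1.png

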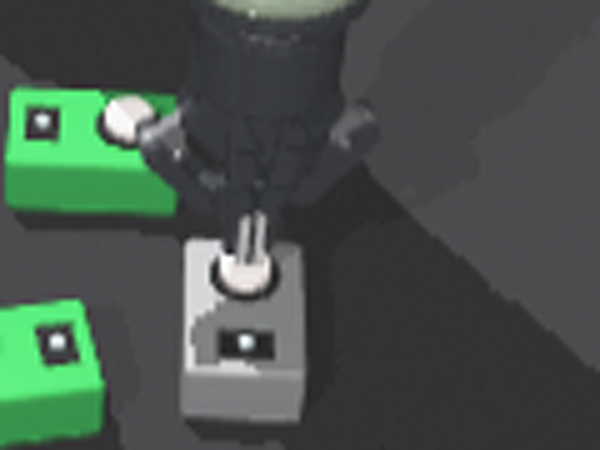

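The fingertips, at (252,262), are just above the key of the grey box at (245,272). I'll press in small steps.

```bash
python3 -m inch '[0,0,4,0,0,0,0,0,0,4,0,0,0,0,0,0,0,0,0,0,0]'
python3 -m inch '[0,0,2,0,0,0,0,0,0,2,0,0,0,0,0,0,0,0,0,0,0]'
```

```text
time: 11.15
ee_pos: [0.4706, 0.1245, 0.0501]
tool_rot: [[-1.0, -0.001, -0.0], [-0.001, 1.0, -0.0], [0.0, -0.0, -1.0]]
wrist_force: [0.4, 0.6, 2.0]
gripper_width: -0.0001
gripper_force: 1.2
time: 11.52
ee_pos: [0.4707, 0.1246, 0.0463]
tool_rot: [[-1.0, -0.001, 0.0], [-0.001, 1.0, 0.0], [-0.0, 0.0, -1.0]]
wrist_force: [-0.7, 0.3, 4.7]
gripper_width: -0.0
gripper_force: 2.2
```

The spring curve matches: 2 N at 50 mm and 4.7 N at 46.3 mm. I'll press 1 mm more to reach the stop, hold, then release.

```bash
python3 -m inch '[0,0,1,0,0,0,0,0,0,0,0,0,0,0,0,0,0,0,0,0,0]'
python3 -m inch '[0,0,-3,0,0,0,0,0,0,-5,0,0,0,0,0,0,-10,0,0,0,0,0,0,-20,0,0,0,0,0,0,-30,0,0,0,0,0,0,-40,0,0,0,0,0,0,-40,0,0,0,0,0,0,-20,0,0,0,0]'
python3 -m inch '[20,20,0,0,0,0,0,0,30,0,0,0,0,0,0,30,0,0,0,0,0,0,30,0,0,0,0,0,0,0,0,0,0,0,0,0,0,0,0,0,0,0]'
python3 - <<'E'
from h import *
S=snapshot("scene");T=snapshot("top")
cv2.imwrite("pics/g1.png",cv2.resize(np.hstack([T["img"][150:320,120:480],S["img"][180:350,130:520]]),None,fx=1.05,fy=1.05,interpolation=2)[:,:,::-1])
b=blob((T["img"].max(2)<75).astype(np.uint8),381,260,12);k=blob((S["img"].min(2)>230).astype(np.uint8),369,234,14)
print(b[0],k[0],k[1])
E
```

```text
time: 11.9
ee_pos: [0.4707, 0.1245, 0.0458]
tool_rot: [[-1.0, -0.001, 0.0], [-0.001, 1.0, 0.0], [-0.0, 0.0, -1.0]]
wrist_force: [-4.3, -0.5, 17.5]
gripper_width: 0.0001
gripper_force: 9.1
time: 12.9
ee_pos: [0.4709, 0.1245, 0.2158]
tool_rot: [[-1.0, -0.001, 0.002], [-0.001, 1.0, 0.001], [-0.002, 0.001, -1.0]]
wrist_force: [-0.2, -0.3, -0.1]
gripper_width: 0.0
gripper_force: 0.0
time: 13.65
ee_pos: [0.4504, 0.2337, 0.2135]
tool_rot: [[-1.0, -0.001, -0.0], [-0.001, 1.0, -0.001], [0.0, -0.001, -1.0]]
wrist_force: [-0.3, -0.9, 0.0]
gripper_width: 0.0001
gripper_force: 0.0
[381.51515152 259.95959596] [368.67164179 232.29850746] [364 229  10   8  67]
```

View pics/g1.png

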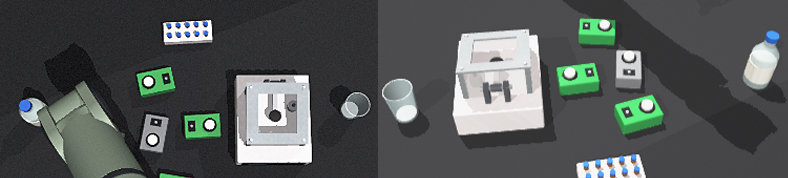

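The picture shows the grey box's key back out at scene pixel (368.7,232.3), the same as before the press. The lever pad is still down at (381.5,260) in the top view, and nothing has been disturbed.

```bash
python3 -c "from plant import *; print(hand_in())"
```

```text
the job is handed in; nothing more can be done
None
```

I pressed the lever to its hard stop through the window, with no sign of touching the guard. I then pressed the start key fully in and released it, and handed the job in at about 14 s; no verdict came back.

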